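# Square the wafer chuck to zero and clamp it

### The job

Bring the wafer chuck of the rotary stage to zero: with a fingertip push its upright finger post round until the index mark on the chuck's rim lines up with the zero line, the one long line of the scale ring. Then push the clamp lever round, away from its open position, until it is fully home against its stop, so that the chuck is locked at zero. Only push, never grip the post or the lever; do not touch the wafer, and leave everything else on the bench where it is.

Things in the scene. Friction and masses are not known exactly. Their poses are not given: they have to be found in the camera images.
- stage: manual rotary stage, fixed to the bench: black base plate 18 mm thick (x -128 to +128, y -176 to +128 mm from the origin), on it a dark steel scale ring, 250 mm diameter, top at 30 mm, and the round chuck, on one vertical axis; origin on the table under that axis. An aluminium clamp housing 44 x 56 mm, top at 42 mm, sits on the ring in direction -y, 100 to 156 mm from the axis
- stage_axis (a point): point on the chuck's axis at the height of the chuck's top, 38 mm above the table
- zero_line (a point): inner end of the zero line, 97 mm from the axis in direction +x of stage, given at the height of the chuck's top (38 mm). White scale lines every 10 degrees run outwards from the chuck's rim: short ones 7 mm, every 30 degrees 12 mm, the zero line alone 26 mm long and 4 mm wide
- chuck (a joint): angle of the aluminium chuck (diameter 194 mm, top at 38 mm), rad, growing anticlockwise from above; 0 (and 6.283) with the index mark at the zero line. It turns more than a full turn with a steady friction of 0.14 N m (2 N at the post) and stays where it is left. The closed clamp presses a brake shoe on its rim
- index_mark (a point): outer end of the index mark, one black radial line 4 mm wide and 31 mm long on the chuck's top, at the rim, 97 mm from the axis
- post_top (a point): top centre of the finger post: a black upright pin of 14 mm diameter, 35 mm tall (38 to 73 mm above the table), fixed on the chuck 80 mm from the axis and 120 degrees anticlockwise, seen from above, of the index mark
- wafer: dark patterned wafer, 100 mm diameter, 1 mm thick, lying loose at the centre of the chuck within three low edge pins (2.5 mm tall), turning with it (top 39 mm above the table); origin at the centre of its underside. Not to be touched
- clamp (a joint): angle of the black clamp lever, rad, about its vertical pivot: 0 fully open (pointing 100 degrees clockwise of the stage's +x, nearly straight away from the chuck), grows anticlockwise from above, 1.40 fully home at its stop (20 degrees clockwise of the stage's +x). Friction about 0.1 N m (2 N at the grip), a little more as it clamps; it stays where it is left
- clamp_pivot (a point): top of the clamp lever's hub on its pivot axis, 138 mm from the chuck's axis in direction -y of stage, 54 mm above the table; the hub has 24 mm diameter. The lever's arm is 10 mm wide, 44 to 52 mm above the table
- clamp_grip (a point): top centre of the upright round grip at the lever's end, 56 mm from the pivot: 15 mm diameter, from 43 to 69 mm above the table; +x of this point points from the pivot along the lever
- tweezers: bystander: steel tweezers lying flat, 125 x 12 x 7 mm, beside the stage; origin under their middle
- die_tray: bystander: black chip tray 52 x 52 x 12 mm beside the stage; origin under its middle
- loupe: bystander: black loupe standing upright, 40 mm diameter, 42 mm tall, beside the stage; origin under its middle
- penlight: bystander: metal penlight lying, 118 x 12 x 12 mm, beside the stage; origin under its middle
- wafer_shipper: bystander: flat round wafer box, 116 mm diameter, 16 mm high; origin under its middle
- solvent_bottle: bystander: white bottle, 64 mm diameter, 170 mm tall; origin under its middle
- cassette: bystander: white wafer cassette with wafers, 128 x 112 x 100 mm; origin under its middle

How it is judged:
On the way, in this order (a step that is already met when the one before it is completed fails the run):
1. the index mark rests at the zero line with the clamp not yet closed (horizontal distance between index_mark and zero_line below 0.0035 m and velocity of joint chuck between -0.05 and 0.05 rad/s and value of joint clamp below 0.6 rad), for 0.2 s.
2. the clamp lever is home and the index mark still at the zero line (horizontal distance between index_mark and zero_line below 0.0035 m and value of joint clamp above 1.3 rad), for 0.2 s.
At the end, for the whole second after the job is handed in: the index mark's end is within 3.5 mm (2 degrees) of the zero line's inner end, the clamp lever within 0.1 rad of its stop (above 1.3 rad), the chuck at rest (all of step 2 and velocity of joint chuck between -0.03 and 0.03 rad/s); the robot touches nothing.
It fails at once if the wafer is touched, lifted or shifted off the middle of the chuck (contact force between any of the fingers, the arm and wafer above 0.3 N or distance between wafer and stage_axis above 0.008 m).
It fails at once if the finger post is gripped between the fingers (horizontal distance between the grasp point and post_top below 0.006 m and z of the grasp point in the frame of post_top below 0.01 m and contact force between the fingers and anything else above 1 N).
It fails at once if the clamp lever is gripped between the fingers (y of the grasp point in the frame of clamp_grip between -0.006 and 0.006 m and x of the grasp point in the frame of clamp_grip between -0.056 and 0.008 m and z of the grasp point in the frame of clamp_grip below 0.01 m and contact force between the fingers and anything else above 1 N).
It fails at once if a bystander is moved or lifted (distance of any of tweezers, die_tray, loupe, penlight, wafer_shipper, solvent_bottle, cassette from where it was at the start of the episode above 0.02 m).
It also fails if it takes over 64 s, if anything falls off the work surface, if the arm or the gripper's body presses on something with over 40 N, if the wrist force passes 120 N, or if a joint passes its speed limit or range.

### The arm

A 6-joint arm with a two-finger parallel gripper is mounted at the origin on the work surface. World frame = base frame: x ahead of the robot, y to its left, z up, the work surface at z = 0. Lengths are in m, angles in rad, forces in N, time in s.
With the tool pointing down it reaches from about 0.4 to 0.825 m from the base axis. Payload 7 kg.
Tool frame: the origin (TCP) lies at the centre of the arm's flange, where the gripper is bolted on; the fingertips stand 178 mm ahead of it and the grasp point (between the pads) lies 159 mm ahead of it; x points along the fingers, z is the direction in which the jaws open and shut, and the axes are right-handed (so a half turn about x gives the same grasp; the last joint's range is limited). The gripper opens to 88 mm and grips with 3 to 60 N. Pads are 19 mm wide; open, the fingers measure 130 mm over their backs; the gripper's body (78 mm by 193 mm) begins 47 mm behind the grasp point.
Start: joints at [-0.812, 0.359, 0.012, 0, -1.224, -0.288], TCP at [0.306, -0.602, 0.405] pointing down, gripper open.
Joint ranges: [-3.07, 3.07], [-1.43, 2.12], [-1.02, 1.25], [-3.03, 1.67], [-3.05, -0], [-3.03, 3.03]. Speed limits (rad/s): [2.39, 2.39, 3.01, 3.14, 3.14, 3.14].

### API

Orientations are given as [roll, pitch, yaw] about the fixed x, y, z axes, in that order (R = Rz(yaw) Ry(pitch) Rx(roll)).
In Python, from station import telemetry, optics, job_done, finder gives the robot as it stands.
- The arm moves only by the tool play_rows, never from a script. Its argument "steps" is a list of rows, each an object of numbers: "gripper": the opening, from 0 (shut) to 1 (fully open); "tx", "ty", "tz": the shift along the tool's x, y, z in units of 25 mm (1.0 is 25 mm); "ax", "ay", "az": the turn, a rotation vector about the tool's x, y, z in units of 6 degrees (1.0 is 6 degrees). In form: [{"gripper": .., "tx": .., "ty": .., "tz": .., "ax": .., "ay": .., "az": ..}, ...]. A call has 1 to 20 rows; each row shifts and turns the commanded pose from where the row before left it, along the tool's axes as they then stand; what a row does not reach is not made up. A row lasts 1/12 s, in which the tool goes at most 41.7 mm and 7.16 degrees, less where a joint would pass 70% of its speed; a pose out of reach is approached as far as the arm can. A call is refused whole if a number of a shift passes 1 or a number of a turn 1, either way. A call with a gripper value outside its range is refused whole. The fingers move at their own pace and stop on an object; "newtons" is the grip in N (left out, the last holds). Time passes only in rows, so rows that do not move let the fingers close. It gives the time, the measured TCP pose, the force and the opening at its end, in the units of the state.
- telemetry.get_state(): the state, without advancing time (a new reading comes with each control period).
- optics.grab_frame(name): name is "side" or "top"; returns the picture (400x640x3 uint8, red, green, blue); there is no depth.
- optics.calibration(name): a dict with "fx", "fy", "cx", "cy" (pixels), "T" (4x4, takes a point from camera to world coordinates). Camera axes: x right, y down, z forward; pixel columns grow to the right and rows downward; lengths in m; the calibration is good to about 2 mm. A picture is of the moment at which its call begins. calibration takes no time and is no camera call.
- job_done(): hands the job in, once; it reports no verdict.
Trained networks look in the newest picture that a camera, given by its name, has taken for a name from the list of things; names that differ only in an ending like _2 or _b are one class to them, and where a whole thing is asked for, a point or a joint stands for the part that bears it (a point fixed in the world has none). Each returns a list of dicts, best first, with "confidence" (0 to 1); they miss things now and then, are a little off and sometimes report something else, mostly with a low value. They report only what shows in the picture. A call takes as long as a camera call.
- finder.look_for(query, camera): "extent" ([left, top, right, bottom] in pixels, round what is visible of it).
- finder.silhouettes(query, camera): "pixels" (400x640 bool, what is visible of it) and "extent" ([left, top, right, bottom] in pixels, round what is visible of it).
- finder.pinpoint(query, camera): "location" ([row, column] in pixels: a listed point, or the origin of a listed thing).
The state is a dict: "t": time; "q": joint angles; "qd": joint speeds; "joint_efforts": joint torques, N m; "eef_pos": TCP position; "ee_rot": TCP orientation; "force": force on the tool from outside, world axes, zero at the start; "moment": the same for the moment, N m; "width": finger opening in m.
Only numpy, scipy, OpenCV 4.12 (cv2) and the standard library are available. Lean on these libraries where they do the work, as an engineer would, in place of code of your own. Each camera call takes 0.05 s, during which the arm holds its last target.

## Working session

There is one attempt and no reset: what is moved stays moved. The work goes in short steps, Python scripts to look and compute and a tool call to move; the robot and the scene stay as the last step left them, time stands still between calls to the robot, and variables do not carry over. Pictures are saved under pics/ and viewed, and the job is handed in when it is done.

Besides the shell and the picture viewer there is one more tool, called after "Call:" as name([rows], argument=value, ...), one row to a line, values as JSON. play_rows: Moves the arm, as the interface text tells. Its arguments: {"type":"object","properties":{"steps":{"type":"array"},"newtons":{"type":"number"}},"required":["steps"]}

```bash
mkdir -p pics; ls; python3 - <<'E'
from station import telemetry, optics
import cv2
for n in("top","side"):
    cv2.imwrite(f"pics/{n}0.png",optics.grab_frame(n)[:,:,::-1])
    print(optics.calibration(n))
print(telemetry.get_state())
E
```

```text
pics
{'fx': 498.66322830936383, 'fy': 498.66322830936383, 'cx': 326.5939680733937, 'cy': 199.93520588686522, 'T': array([[ 0.00486996, -0.99276188,  0.12000058,  0.34625808],
       [-0.99998345, -0.00446722,  0.00362498, -0.00808955],
       [-0.00306267, -0.12001625, -0.9927672 ,  1.41456864],
       [ 0.        ,  0.        ,  0.        ,  1.        ]])}
{'fx': 519.0250430381, 'fy': 519.0250430381, 'cx': 314.72391153157895, 'cy': 203.53284600090623, 'T': array([[ 0.97128786, -0.13573406,  0.19538721,  0.24085644],
       [-0.2366484 , -0.46684287,  0.85208877, -1.2197456 ],
       [-0.02444234, -0.87386155, -0.48556006,  0.77659211],
       [ 0.        ,  0.        ,  0.        ,  1.        ]])}
{'t': 0.1, 'q': array([-8.11911507e-01,  3.59304037e-01,  1.11660007e-02, -3.01269732e-04,
       -1.22410710e+00, -2.88109577e-01]), 'qd': array([-6.73073850e-05, -1.53115567e-03,  1.63523294e-03,  1.67897138e-03,
        5.78304547e-05,  6.70259575e-04]), 'joint_efforts': array([-7.56592272e-04, -5.84164882e+01,  2.93753207e+01,  7.01548755e+00,
        1.02256119e-02, -6.31025455e-05]), 'eef_pos': array([ 0.30608975, -0.60141782,  0.40383151]), 'ee_rot': array([0.09507733, 1.56932008, 2.13654632]), 'force': array([-0.14844692,  0.07414415, -0.84325581]), 'moment': array([ 0.0188469 , -0.02205652,  0.04085636]), 'width': 0.0877596087834464}
```

View pics/top0.png

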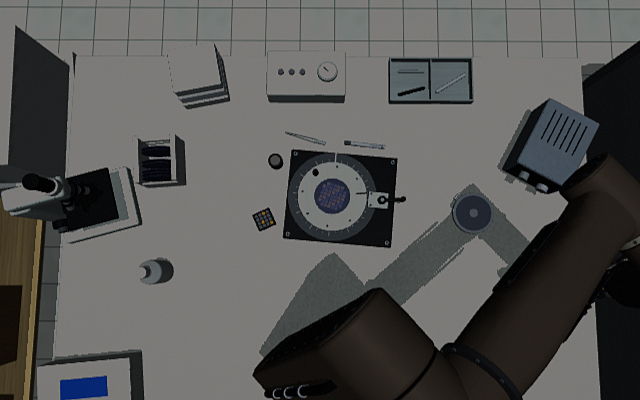

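View pics/side0.png

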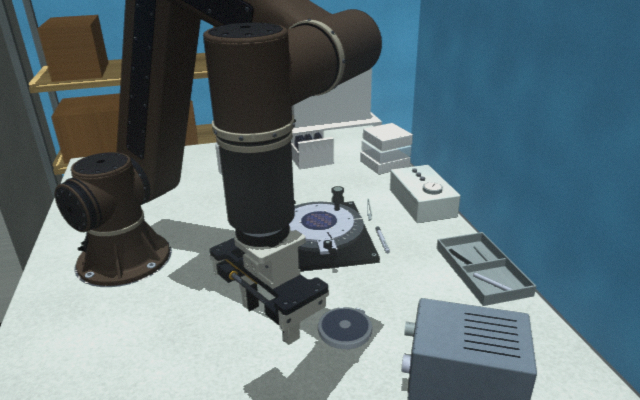

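```bash
cat > h.py <<'E'
import numpy as np
from station import telemetry, optics, finder
def ray(n,r,c,z):
    k=optics.calibration(n);T=k["T"]
    d=T[:3,:3]@np.array([(c-k["cx"])/k["fx"],(r-k["cy"])/k["fy"],1])
    o=T[:3,3];return o+d*(z-o[2])/d[2]
def proj(n,p):
    k=optics.calibration(n);T=k["T"];q=T[:3,:3].T@(np.asarray(p)-T[:3,3])
    return q[1]/q[2]*k["fy"]+k["cy"],q[0]/q[2]*k["fx"]+k["cx"]
E
python3 - <<'E'
from h import *
Z=dict(stage_axis=.038,zero_line=.038,index_mark=.038,post_top=.073,clamp_pivot=.054,clamp_grip=.069)
for n in("top","side"):
  for q,z in Z.items():
    for d in finder.pinpoint(q,n)[:2]: print(n,q,np.round(d["location"],1),round(d["confidence"],2),ray(n,*d["location"],z).round(4))
E
```

```text
top stage_axis [196.4 334.9] 0.75 [ 0.5227 -0.0261  0.038 ]
top zero_line [162.5 335.5] 0.75 [ 0.6186 -0.0275  0.038 ]
top index_mark [192.5 367.5] 0.95 [ 0.534  -0.1169  0.038 ]
top post_top [168.3 316.1] 0.64 [0.5953 0.0259 0.073 ]
top post_top [198.6 401.1] 0.34 [ 0.513  -0.2051  0.073 ]
top clamp_pivot [199.4 380.3] 0.67 [ 0.5129 -0.1507  0.054 ]
top clamp_pivot [145.5 363.7] 0.18 [ 0.6639 -0.1057  0.054 ]
top clamp_grip [197.1 400.4] 0.59 [ 0.5176 -0.2038  0.069 ]
side stage_axis [216.7 320. ] 0.59 [ 0.5343 -0.0015  0.038 ]
side zero_line [215.6 354.1] 0.9 [ 0.6277 -0.0221  0.038 ]
side zero_line [200.1 336. ] 0.66 [0.6036 0.0791 0.038 ]
side index_mark [239.3 331.1] 0.79 [ 0.5337 -0.1218  0.038 ]
side post_top [202.  332.5] 0.6 [0.574  0.0096 0.073 ]
side post_top [210.4 367.4] 0.34 [ 0.6523 -0.0623  0.073 ]
side clamp_pivot [241.4 325.9] 0.55 [ 0.5121 -0.1514  0.054 ]
side clamp_grip [249.3 335.2] 0.63 [ 0.5193 -0.2133  0.069 ]
```

```bash
python3 - <<'E'
from h import *
import cv2
im=cv2.imread("pics/top0.png")[120:260,240:430]
cv2.imwrite("pics/top0z.png",cv2.resize(im,None,fx=4,fy=4,interpolation=cv2.INTER_CUBIC))
im=cv2.imread("pics/side0.png")[170:290,270:410]
cv2.imwrite("pics/side0z.png",cv2.resize(im,None,fx=5,fy=5,interpolation=cv2.INTER_CUBIC))
E
```

```text
(no output)
```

View pics/top0z.png

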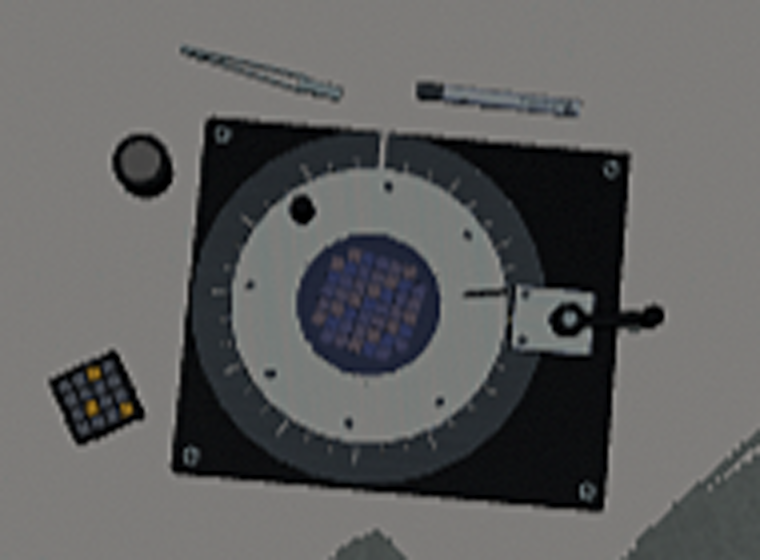

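View pics/side0z.png

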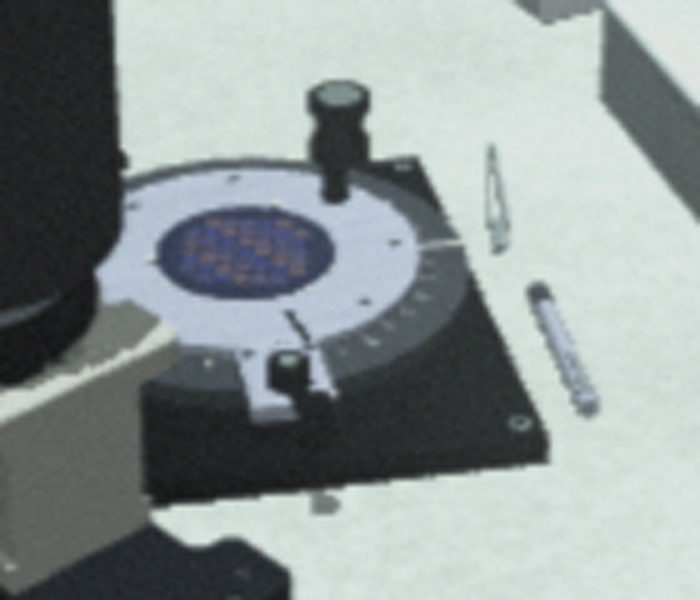

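```bash
cat >> h.py <<'E'
import cv2
from scipy.spatial.transform import Rotation as Ro
def R(s): return Ro.from_euler('xyz',s["ee_rot"]).as_matrix()
def chuckfit(im,n="top"):
    # mask of bright chuck, rectified onto z=.038 plane
    pass
E
python3 - <<'E'
from h import *
im=cv2.imread("pics/top0.png")
# rectify to z plane, 0.5mm/px around (0.524,-0.02)
def rect(z,cx=.524,cy=-.04,h=.2):
    P=[];Q=[]
    N=int(2*h/.0005)
    for a,b in((-1,-1),(-1,1),(1,-1),(1,1)):
        r,c=proj("top",[cx+a*h,cy+b*h,z]); P.append([c,r]); Q.append([(1-b)/2*N,(1-a)/2*N])
    return cv2.warpPerspective(im,cv2.getPerspectiveTransform(np.float32(P),np.float32(Q)),(N,N),flags=cv2.INTER_CUBIC)
w=rect(.038)
g=cv2.cvtColor(w,cv2.COLOR_BGR2GRAY)
def pix(u,v): return .524+.2-v*.0005,-.04+.2-u*.0005
m=((g>120)*255).astype(np.uint8)
print(g[400,400],np.percentile(g,[5,50,80,95]))
# radial edge search around axis guess
ax=np.array([.5235,-.024])
for it in range(4):
    pts=[]
    for t in np.radians(np.arange(0,360,3)):
        if -100<np.degrees((t+np.pi)%(2*np.pi)-np.pi)<-70: continue
        rr=np.arange(.088,.106,.0005)
        u=(-.04+.2-(ax[1]+rr*np.sin(t)))/.0005; v=(.524+.2-(ax[0]+rr*np.cos(t)))/.0005
        s=cv2.remap(g,u.astype(np.float32)[None],v.astype(np.float32)[None],1)[0].astype(float)
        s=cv2.GaussianBlur(s[None],(7,1),0)[0]
        k=np.argmin(np.diff(s)); pts.append(ax+rr[k]*np.array([np.cos(t),np.sin(t)]))
    pts=np.array(pts);r=np.linalg.norm(pts-ax,axis=1);ok=abs(r-np.median(r))<.003
    A=np.c_[2*pts[ok],np.ones(ok.sum())];x=np.linalg.lstsq(A,(pts[ok]**2).sum(1),rcond=None)[0]
    ax=x[:2];print(ax.round(4),np.sqrt(x[2]+ax@ax).round(4),ok.sum())
# plate corners
c=np.array([[207,117],[629,153],[604,509],[173,471]])/4+[240,120]
C=np.array([ray("top",b,a,.018)[:2] for a,b in c]);
L=np.array([[128,128],[128,-176],[-128,-176],[-128,128]])/1000
H=np.c_[L-L.mean(0)];D=C-C.mean(0)
U,_,Vt=np.linalg.svd(H.T@D);Rm=Vt.T@U.T;yaw=np.arctan2(Rm[1,0],Rm[0,0]);t=C.mean(0)-Rm@L.mean(0)
print("plate yaw",np.degrees(yaw),"axis",t,(L@Rm.T+t-C).round(4))
def zp(x,y,z): return ray("top",y/4+120,x/4+240,z)[:2]
for nm,p in dict(zero=zp(381,165,.03),zeroout=zp(380,134,.03),idx=zp(507,292,.038),idin=zp(465,294,.038),post=zp(302,209,.073),piv=zp(568,319,.054),grip=zp(653,316,.069)).items():
    d=p-ax;print(nm,p.round(4),np.linalg.norm(d).round(4),np.degrees(np.arctan2(d[1],d[0])).round(2))
s=telemetry.get_state();print(R(s).round(3),s["t"])
E
```

```text
49 [ 11. 122. 123. 127.]
[ 0.5249 -0.0178] 0.0963 34
[ 0.5248 -0.0175] 0.0961 110
[ 0.5249 -0.0175] 0.0961 110
[ 0.5249 -0.0175] 0.0961 110
plate yaw -4.694629566408056 axis [ 0.52373243 -0.01906178] [[ 0.0013  0.0008]
 [ 0.0013 -0.0013]
 [-0.0012 -0.0008]
 [-0.0014  0.0013]]
zero [ 0.6237 -0.0269] 0.0993 -5.45
zeroout [ 0.646  -0.0262] 0.1215 -4.09
idx [ 0.5326 -0.1148] 0.0976 -85.45
idin [ 0.5311 -0.0856] 0.0683 -84.78
post [0.5844 0.0274] 0.0746 37.06
piv [ 0.5119 -0.1553] 0.1385 -95.36
grip [ 0.5124 -0.2115] 0.1944 -93.67
[[ 0.    -0.891 -0.454]
 [-0.    -0.454  0.891]
 [-1.    -0.    -0.   ]] 0.7
```

Call:
play_rows([
  {"gripper": 0,"ty": -1,"tz": 0.74},
  {"gripper": 0,"ty": -1,"tz": 0.74},
  {"gripper": 0,"ty": -1,"tz": 0.74},
  {"gripper": 0,"ty": -1,"tz": 0.74},
  {"gripper": 0,"ty": -1,"tz": 0.74},
  {"gripper": 0,"ty": -1,"tz": 0.74},
  {"gripper": 0,"ty": -1,"tz": 0.74},
  {"gripper": 0,"ty": -1,"tz": 0.74},
  {"gripper": 0,"ty": -1,"tz": 0.74},
  {"gripper": 0,"ty": -1,"tz": 0.74},
  {"gripper": 0,"ty": -1,"tz": 0.74},
  {"gripper": 0,"ty": -1,"tz": 0.74},
  {"gripper": 0,"ty": -1,"tz": 0.74},
  {"gripper": 0,"ty": -1,"tz": 0.74},
  {"gripper": 0,"ty": -1,"tz": 0.74},
  {"gripper": 0,"ty": -1,"tz": 0.74},
  {"gripper": 0,"ty": -1,"tz": 0.74},
  {"gripper": 0,"ty": -1,"tz": 0.74},
  {"gripper": 0,"ty": -1,"tz": 0.74},
  {"gripper": 0,"ty": -1,"tz": 0.74},
])

```text
invalid input
```

Call:
play_rows([
  {"gripper": 0,"ax": 1},
  {"gripper": 0,"ax": 1},
  {"gripper": 0,"ax": 1},
  {"gripper": 0,"ax": 1},
  {"gripper": 0,"ax": 1},
  {"gripper": 0,"ax": 1},
  {"gripper": 0,"ax": 1},
  {"gripper": 0,"ax": 1},
  {"gripper": 0,"ax": 1},
  {"gripper": 0,"ax": 1},
  {"gripper": 0,"ax": 1},
  {"gripper": 0,"ax": 1},
  {"gripper": 0,"ax": 1},
  {"gripper": 0,"ax": 0.7},
  {"gripper": 0},
  {"gripper": 0},
])

```text
invalid input
```

```bash
cat >> h.py <<'E'
AX=np.array([.524,-.018])
def goto(xy,z=None):
    s=telemetry.get_state();Rm=R(s);d=np.array([*xy,s["eef_pos"][2] if z is None else z])-s["eef_pos"]
    print("t",s["t"],"pos",s["eef_pos"].round(4),"yang",np.degrees(np.arctan2(Rm[1,1],Rm[0,1])).round(2),"tilt",Rm[:,0].round(3),"q",s["q"].round(2),"w",s["width"].round(4),"F",s["force"].round(1))
    print("tool units",(Rm.T@d/.025).round(3))
E
python3 -c "
from h import *
goto((.609,.003),.228)
import cv2
im=optics.grab_frame('side')[:,:,::-1];cv2.imwrite('pics/s1.png',im)"
```

```text
Traceback (most recent call last):
  File "h.py", line 19, in goto
    print("t",s["t"],"pos",s["eef_pos"].round(4),"yang",np.degrees(np.arctan2(Rm[1,1],Rm[0,1])).round(2),"tilt",Rm[:,0].round(3),"q",s["q"].round(2),"w",s["width"].round(4),"F",s["force"].round(1))
                                                                                                                                                         ^^^^^^^^^^^^^^^^
AttributeError: 'float' object has no attribute 'round'
```

Call:
play_rows([
  {"gripper": 0,"tx": 0,"ty": -1,"tz": 0.74,"ax": 0,"ay": 0,"az": 0},
])

```text
t: 0.78
eef_pos: [0.3187, -0.5762, 0.4038]
ee_rot: [1.32, 1.57, -2.925]
force: [1.8, 1.2, -0.2]
width: 0.0848
```

Call:
play_rows([
  {"gripper": 0,"tx": 0,"ty": -1,"tz": 0.74,"ax": 0,"ay": 0,"az": 0},
  {"gripper": 0,"tx": 0,"ty": -1,"tz": 0.74,"ax": 0,"ay": 0,"az": 0},
  {"gripper": 0,"tx": 0,"ty": -1,"tz": 0.74,"ax": 0,"ay": 0,"az": 0},
  {"gripper": 0,"tx": 0,"ty": -1,"tz": 0.74,"ax": 0,"ay": 0,"az": 0},
  {"gripper": 0,"tx": 0,"ty": -1,"tz": 0.74,"ax": 0,"ay": 0,"az": 0},
  {"gripper": 0,"tx": 0,"ty": -1,"tz": 0.74,"ax": 0,"ay": 0,"az": 0},
  {"gripper": 0,"tx": 0,"ty": -1,"tz": 0.74,"ax": 0,"ay": 0,"az": 0},
  {"gripper": 0,"tx": 0,"ty": -1,"tz": 0.74,"ax": 0,"ay": 0,"az": 0},
  {"gripper": 0,"tx": 0,"ty": -1,"tz": 0.74,"ax": 0,"ay": 0,"az": 0},
  {"gripper": 0,"tx": 0,"ty": -1,"tz": 0.74,"ax": 0,"ay": 0,"az": 0},
  {"gripper": 0,"tx": 0,"ty": -1,"tz": 0.74,"ax": 0,"ay": 0,"az": 0},
  {"gripper": 0,"tx": 0,"ty": -1,"tz": 0.74,"ax": 0,"ay": 0,"az": 0},
  {"gripper": 0,"tx": 0,"ty": -1,"tz": 0.74,"ax": 0,"ay": 0,"az": 0},
  {"gripper": 0,"tx": 0,"ty": -1,"tz": 0.74,"ax": 0,"ay": 0,"az": 0},
  {"gripper": 0,"tx": 0,"ty": -1,"tz": 0.74,"ax": 0,"ay": 0,"az": 0},
  {"gripper": 0,"tx": 0,"ty": -1,"tz": 0.74,"ax": 0,"ay": 0,"az": 0},
  {"gripper": 0,"tx": 0,"ty": -1,"tz": 0.74,"ax": 0,"ay": 0,"az": 0},
  {"gripper": 0,"tx": 0,"ty": -1,"tz": 0.74,"ax": 0,"ay": 0,"az": 0},
  {"gripper": 0,"tx": 0,"ty": -1,"tz": 0.74,"ax": 0,"ay": 0,"az": 0},
])

```text
t: 2.37
eef_pos: [0.5843, -0.0435, 0.4049]
ee_rot: [-1.882, 1.57, 0.16]
force: [1.0, 0.5, 0.8]
width: 0.0005
```

Call:
play_rows([
  {"gripper": 0,"tx": 0,"ty": 0,"tz": 0,"ax": 1,"ay": 0,"az": 0},
  {"gripper": 0,"tx": 0,"ty": 0,"tz": 0,"ax": 1,"ay": 0,"az": 0},
  {"gripper": 0,"tx": 0,"ty": 0,"tz": 0,"ax": 1,"ay": 0,"az": 0},
  {"gripper": 0,"tx": 0,"ty": 0,"tz": 0,"ax": 1,"ay": 0,"az": 0},
  {"gripper": 0,"tx": 0,"ty": 0,"tz": 0,"ax": 1,"ay": 0,"az": 0},
  {"gripper": 0,"tx": 0,"ty": 0,"tz": 0,"ax": 1,"ay": 0,"az": 0},
  {"gripper": 0,"tx": 0,"ty": 0,"tz": 0,"ax": 1,"ay": 0,"az": 0},
  {"gripper": 0,"tx": 0,"ty": 0,"tz": 0,"ax": 1,"ay": 0,"az": 0},
  {"gripper": 0,"tx": 0,"ty": 0,"tz": 0,"ax": 1,"ay": 0,"az": 0},
  {"gripper": 0,"tx": 0,"ty": 0,"tz": 0,"ax": 1,"ay": 0,"az": 0},
  {"gripper": 0,"tx": 0,"ty": 0,"tz": 0,"ax": 1,"ay": 0,"az": 0},
  {"gripper": 0,"tx": 0,"ty": 0,"tz": 0,"ax": 1,"ay": 0,"az": 0},
  {"gripper": 0,"tx": 0,"ty": 0,"tz": 0,"ax": 1,"ay": 0,"az": 0},
  {"gripper": 0,"tx": 0,"ty": 0,"tz": 0,"ax": 0.7,"ay": 0,"az": 0},
  {"gripper": 0,"tx": 0,"ty": 0,"tz": 0,"ax": 0,"ay": 0,"az": 0},
])

```text
t: 3.62
eef_pos: [0.5839, -0.045, 0.4048]
ee_rot: [-0.304, 1.571, 0.3]
force: [0.3, -0.4, -0.8]
width: 0.0003
```

```bash
sed -i 's/s\["width"\].round(4)/round(s["width"],4)/' h.py; python3 -c "
from h import *
goto((.609,.003),.228)
im=optics.grab_frame('side')[:,:,::-1];cv2.imwrite('pics/s1.png',im)"
```

```text
t 3.6167 pos [ 0.5839 -0.045   0.4048] yang 124.58 tilt [ 0.  0. -1.] q [ 0.26  0.21 -0.19 -0.   -1.17 -2.79] w 0.0003 F [ 0.3 -0.4 -0.8]
tool units [7.073 1.012 1.916]
```

View pics/s1.png

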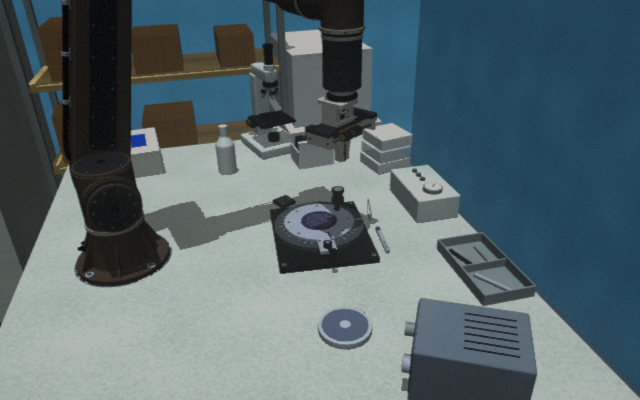

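Call:
play_rows([
  {"gripper": 0,"tx": 0,"ty": 0.5,"tz": 0.96,"ax": 0,"ay": 0,"az": 0},
  {"gripper": 0,"tx": 0,"ty": 0.5,"tz": 0.96,"ax": 0,"ay": 0,"az": 0},
  {"gripper": 0,"tx": 1,"ty": 0,"tz": 0,"ax": 0,"ay": 0,"az": 0},
  {"gripper": 0,"tx": 1,"ty": 0,"tz": 0,"ax": 0,"ay": 0,"az": 0},
  {"gripper": 0,"tx": 1,"ty": 0,"tz": 0,"ax": 0,"ay": 0,"az": 0},
  {"gripper": 0,"tx": 1,"ty": 0,"tz": 0,"ax": 0,"ay": 0,"az": 0},
  {"gripper": 0,"tx": 1,"ty": 0,"tz": 0,"ax": 0,"ay": 0,"az": 0},
  {"gripper": 0,"tx": 0.4,"ty": 0,"tz": 0,"ax": 0,"ay": 0,"az": 0},
  {"gripper": 0,"tx": 0,"ty": 0,"tz": 0,"ax": 0,"ay": 0,"az": 0},
  {"gripper": 0,"tx": 0,"ty": 0,"tz": 0,"ax": 0,"ay": 0,"az": 0},
])

```text
t: 4.5
eef_pos: [0.6094, 0.0029, 0.2701]
ee_rot: [-2.615, 1.57, -2.007]
force: [0.5, -0.1, 0.3]
width: 0.0002
```

```bash
cat >> h.py <<'E'
def snap(nm,n,x0,x1,y0,y1,f):
    im=optics.grab_frame(n)[:,:,::-1][y0:y1,x0:x1]
    cv2.imwrite('pics/'+nm,cv2.resize(im,None,fx=f,fy=f,interpolation=cv2.INTER_CUBIC))
E
python3 -c "
from h import *
goto((.609,.003),.228)
snap('s2.png','side',260,420,120,280,4)"
```

```text
t 4.5 pos [0.6094 0.0029 0.2701] yang 124.86 tilt [-0.    -0.001 -1.   ] q [ 0.33  0.37 -0.31  0.   -0.9  -2.86] w 0.0002 F [ 0.5 -0.1  0.3]
tool units [ 1.683  0.014 -0.012]
```

View pics/s2.png

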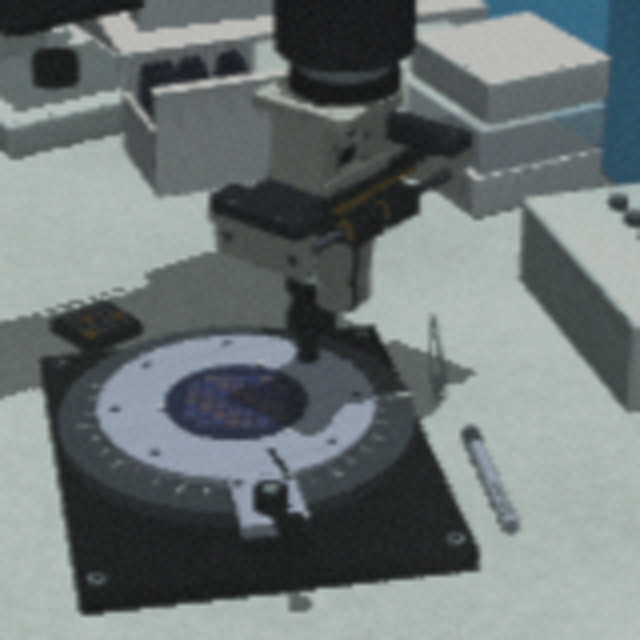

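Call:
play_rows([
  {"gripper": 0,"tx": 0.6,"ty": 0,"tz": 0,"ax": 0,"ay": 0,"az": 0},
  {"gripper": 0,"tx": 0.6,"ty": 0,"tz": 0,"ax": 0,"ay": 0,"az": 0},
  {"gripper": 0,"tx": 0.45,"ty": 0,"tz": 0,"ax": 0,"ay": 0,"az": 0},
  {"gripper": 0,"tx": 0,"ty": 0,"tz": 0,"ax": 0,"ay": 0,"az": 0},
])

```text
t: 4.88
eef_pos: [0.6088, 0.0028, 0.2276]
ee_rot: [2.643, 1.57, -3.034]
force: [-0.7, 0.2, -0.2]
width: 0.0003
```

```bash
python3 -c "
from h import *
goto((.609,.003),.228)
for p in ([.5891,.0285,.038],[.5891,.0285,.073]):
  r,c=proj('side',p);print((c-260)*4,(r-160)*4)
snap('s3.png','side',260,420,160,280,5)"
```

```text
t 4.8833 pos [0.6088 0.0028 0.2276] yang 124.78 tilt [-0.001 -0.    -1.   ] q [ 0.33  0.42 -0.35 -0.   -0.81 -2.86] w 0.0003 F [-0.7  0.2 -0.2]
tool units [-0.017  0.001  0.012]
303.7377975715808 195.61858160759914
303.5109538923043 152.76722190519604
```

View pics/s3.png

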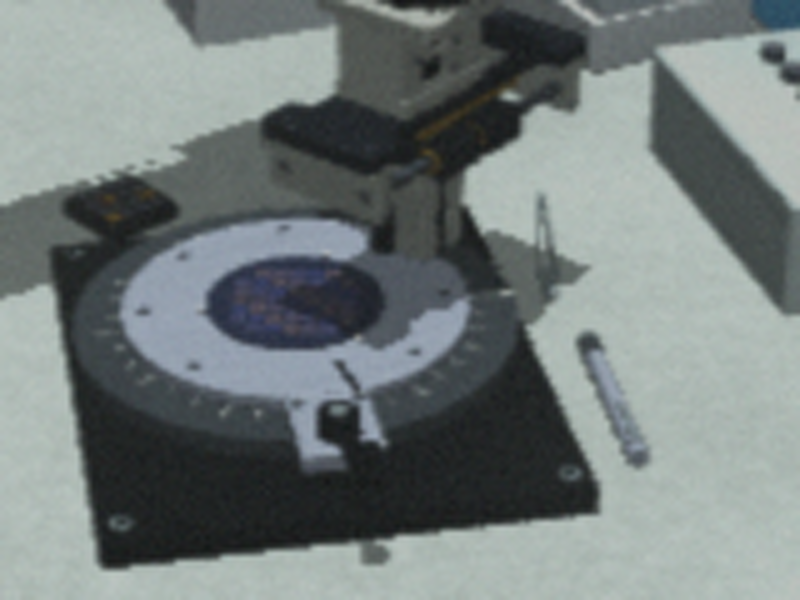

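Call:
play_rows([
  {"gripper": 0,"tx": 0,"ty": 0.15,"tz": 0,"ax": 0,"ay": 0,"az": 0},
  {"gripper": 0,"tx": 0,"ty": 0.15,"tz": 0,"ax": 0,"ay": 0,"az": 0},
  {"gripper": 0,"tx": 0,"ty": 0.15,"tz": 0,"ax": 0,"ay": 0,"az": 0},
  {"gripper": 0,"tx": 0,"ty": 0.1,"tz": 0,"ax": 0,"ay": 0,"az": 0},
  {"gripper": 0,"tx": 0,"ty": 0.171,"tz": 0.03,"ax": -0.5,"ay": 0,"az": 0},
  {"gripper": 0,"tx": 0,"ty": 0.171,"tz": 0.03,"ax": -0.5,"ay": 0,"az": 0},
  {"gripper": 0,"tx": 0,"ty": 0.171,"tz": 0.03,"ax": -0.5,"ay": 0,"az": 0},
  {"gripper": 0,"tx": 0,"ty": 0.171,"tz": 0.03,"ax": -0.5,"ay": 0,"az": 0},
  {"gripper": 0,"tx": 0,"ty": 0.171,"tz": 0.03,"ax": -0.5,"ay": 0,"az": 0},
  {"gripper": 0,"tx": 0,"ty": 0.171,"tz": 0.03,"ax": -0.5,"ay": 0,"az": 0},
  {"gripper": 0,"tx": 0,"ty": 0,"tz": 0,"ax": 0,"ay": 0,"az": 0},
])

```text
t: 5.85
eef_pos: [0.5871, 0.0367, 0.229]
ee_rot: [-0.568, 1.57, 0.356]
force: [-0.1, 0.8, -0.3]
width: 0.0004
```

```bash
cat >> h.py <<'E'
def rho():
    s=telemetry.get_state();Rm=R(s);d=s["eef_pos"][:2]-AX
    print("rho,s mm",(1000*d@Rm[:2,2]).round(1),(1000*d@Rm[:2,1]).round(1))
E
python3 -c "
from h import *
goto((.609,.003),.228);rho()
snap('s4.png','side',260,420,160,280,5)
snap('t4.png','top',240,430,120,260,4)"
```

```text
t 5.85 pos [0.5871 0.0367 0.229 ] yang 142.95 tilt [ 0.001  0.    -1.   ] q [ 0.39  0.39 -0.4   0.   -0.79 -2.61] w 0.0004 F [-0.1  0.8 -0.3]
tool units [ 0.04  -1.512 -0.55 ]
rho,s mm 81.7 -17.4
```

View pics/s4.png

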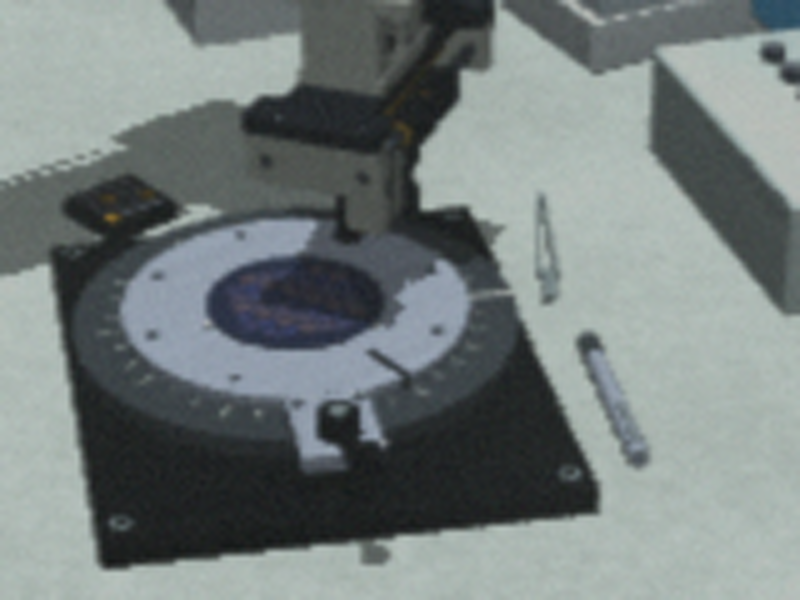

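View pics/t4.png

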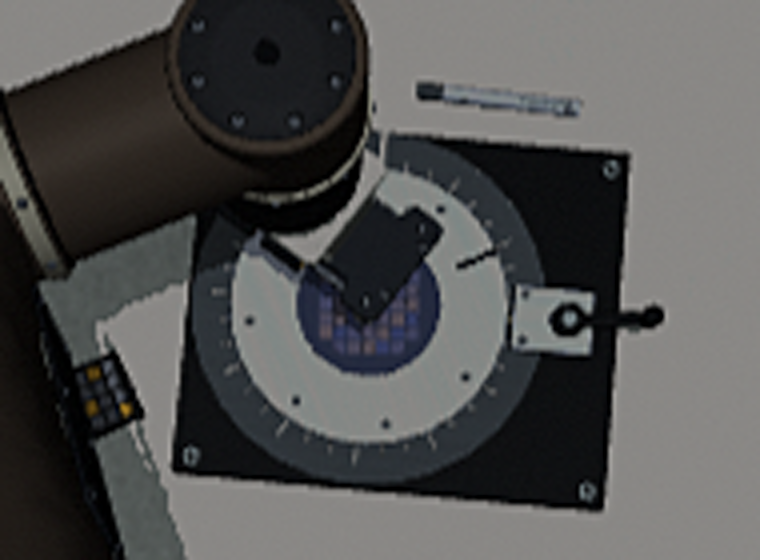

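Call:
play_rows([
  {"gripper": 0,"tx": 0,"ty": 0.171,"tz": 0.031,"ax": -0.5,"ay": 0,"az": 0},
  {"gripper": 0,"tx": 0,"ty": 0.171,"tz": 0.031,"ax": -0.5,"ay": 0,"az": 0},
  {"gripper": 0,"tx": 0,"ty": 0.171,"tz": 0.031,"ax": -0.5,"ay": 0,"az": 0},
  {"gripper": 0,"tx": 0,"ty": 0.171,"tz": 0.031,"ax": -0.5,"ay": 0,"az": 0},
  {"gripper": 0,"tx": 0,"ty": 0.171,"tz": 0.031,"ax": -0.5,"ay": 0,"az": 0},
  {"gripper": 0,"tx": 0,"ty": 0.171,"tz": 0.031,"ax": -0.5,"ay": 0,"az": 0},
  {"gripper": 0,"tx": 0,"ty": 0.171,"tz": 0.031,"ax": -0.5,"ay": 0,"az": 0},
  {"gripper": 0,"tx": 0,"ty": 0.171,"tz": 0.031,"ax": -0.5,"ay": 0,"az": 0},
  {"gripper": 0,"tx": 0,"ty": 0.171,"tz": 0.031,"ax": -0.5,"ay": 0,"az": 0},
  {"gripper": 0,"tx": 0,"ty": 0.171,"tz": 0.031,"ax": -0.5,"ay": 0,"az": 0},
  {"gripper": 0,"tx": 0,"ty": 0.171,"tz": 0.031,"ax": -0.5,"ay": 0,"az": 0},
  {"gripper": 0,"tx": 0,"ty": 0.171,"tz": 0.031,"ax": -0.5,"ay": 0,"az": 0},
  {"gripper": 0,"tx": 0,"ty": 0.171,"tz": 0.031,"ax": -0.5,"ay": 0,"az": 0},
  {"gripper": 0,"tx": 0,"ty": 0.171,"tz": 0.031,"ax": -0.5,"ay": 0,"az": 0},
  {"gripper": 0,"tx": 0,"ty": 0.171,"tz": 0.031,"ax": -0.5,"ay": 0,"az": 0},
  {"gripper": 0,"tx": 0,"ty": 0.171,"tz": 0.031,"ax": -0.5,"ay": 0,"az": 0},
  {"gripper": 0,"tx": 0,"ty": 0.171,"tz": 0.031,"ax": -0.5,"ay": 0,"az": 0},
  {"gripper": 0,"tx": 0,"ty": 0.114,"tz": 0.02,"ax": -0.333,"ay": 0,"az": 0},
  {"gripper": 0,"tx": 0,"ty": 0.057,"tz": 0.01,"ax": -0.167,"ay": 0,"az": 0},
  {"gripper": 0,"tx": 0,"ty": 0,"tz": 0,"ax": 0,"ay": 0,"az": 0},
])

```text
t: 7.62
eef_pos: [0.5177, 0.0643, 0.2287]
ee_rot: [-1.451, 1.57, 0.412]
force: [0.7, 0.4, 0.7]
width: 0.0002
```

```bash
python3 -c "
from h import *
goto((.609,.003),.228);rho()
snap('s5.png','side',260,420,160,280,5)
snap('t5.png','top',240,430,120,260,4)"
```

```text
t 7.6167 pos [0.5177 0.0643 0.2287] yang -163.26 tilt [ 0.001  0.    -1.   ] q [ 0.5   0.3  -0.54  0.   -0.73 -1.78] w 0.0002 F [0.7 0.4 0.7]
tool units [ 0.031 -2.792 -3.401]
rho,s mm 80.7 -17.6
```

View pics/s5.png

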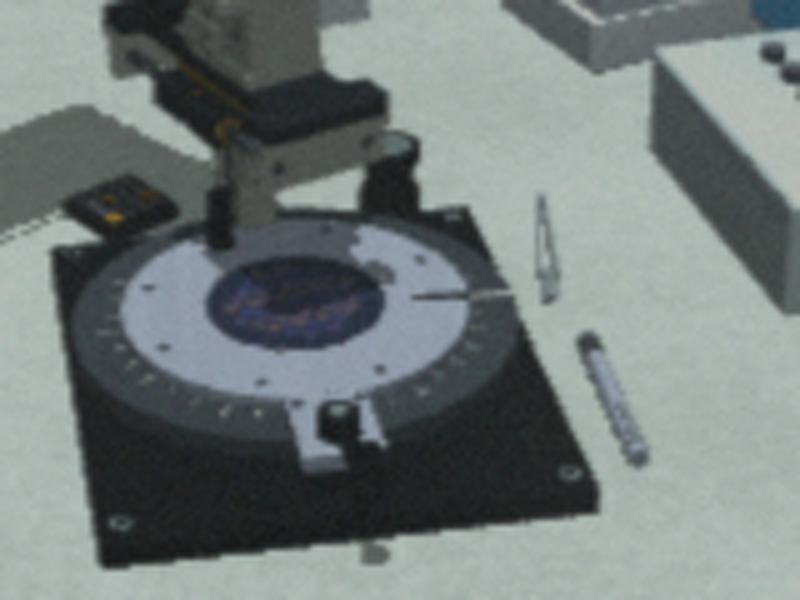

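View pics/t5.png

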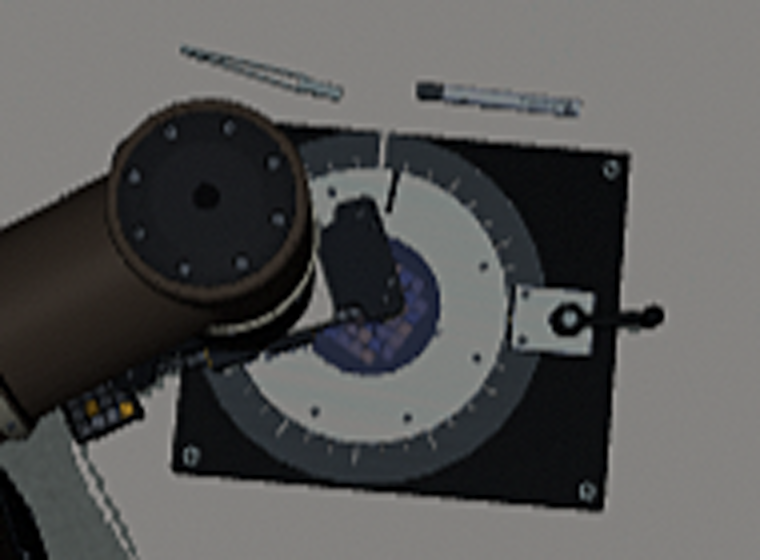

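```bash
cat >> h.py <<'E'
def angs(lo=-25,hi=15,n="top"):
    g=cv2.GaussianBlur(cv2.cvtColor(optics.grab_frame(n),cv2.COLOR_RGB2GRAY),(0,0),.5).astype(np.float32)
    T=np.arange(lo,hi,.1);out=[]
    for ax in (AX,np.array([.5249,-.0175]),np.array([.5237,-.0191])):
        res=[]
        for z,rs,sg in((.038,np.arange(.072,.094,.002),-1),(.030,np.arange(.103,.119,.002),1)):
            acc=[]
            for r in rs:
                P=[proj(n,[ax[0]+r*np.cos(np.radians(t)),ax[1]+r*np.sin(np.radians(t)),z]) for t in T]
                P=np.float32(P);acc.append(cv2.remap(g,P[:,1][None],P[:,0][None],1)[0])
            p=sg*np.mean(acc,0);p=p-np.median(p);k=np.argmax(p);w=np.clip(p-p[k]*.4,0,None);w[abs(T-T[k])>3]=0
            res.append((w@T)/w.sum());
        print(n,ax,"idx %.2f zero %.2f diff %.2f"%(*res,res[1]-res[0]))
E
python3 -c "
from h import *
angs();angs(n='side')"
```

```text
Traceback (most recent call last):
  File "h.py", line 35, in angs
    P=[proj(n,[ax[0]+r*np.cos(np.radians(t)),ax[1]+r*np.sin(np.radians(t)),z]) for t in T]
       ~~~~^^^^^^^^^^^^^^^^^^^^^^^^^^^^^^^^^^^^^^^^^^^^^^^^^^^^^^^^^^^^^^^^^^^
  File "h.py", line 8, in proj
    k=optics.calibration(n);T=k["T"];q=T[:3,:3].T@(np.asarray(p)-T[:3,3])
ValueError: time passes only in moves, steps and waits
```

Call:
play_rows([
  {"gripper": 0,"tx": 0,"ty": 0.114,"tz": 0.022,"ax": -0.333,"ay": 0,"az": 0},
  {"gripper": 0,"tx": 0,"ty": 0.114,"tz": 0.022,"ax": -0.333,"ay": 0,"az": 0},
  {"gripper": 0,"tx": 0,"ty": 0.057,"tz": 0.011,"ax": -0.167,"ay": 0,"az": 0},
  {"gripper": 0,"tx": 0,"ty": 0.028,"tz": 0.006,"ax": -0.083,"ay": 0,"az": 0},
  {"gripper": 0,"tx": 0,"ty": 0,"tz": 0,"ax": 0,"ay": 0,"az": 0},
  {"gripper": 0,"tx": 0,"ty": 0,"tz": 0,"ax": 0,"ay": 0,"az": 0},
])

```text
t: 8.37
eef_pos: [0.5097, 0.0632, 0.2284]
ee_rot: [1.678, 1.571, -2.647]
force: [1.0, 0.3, 0.6]
width: 0.0003
```

```bash
python3 -c "
from h import *
angs();angs(n='side');goto((.6,0));rho()"
```

```text
top [ 0.524 -0.018] idx -5.28 zero -4.44 diff 0.85
top [ 0.5249 -0.0175] idx -5.69 zero -4.74 diff 0.95
top [ 0.5237 -0.0191] idx -4.51 zero -3.85 diff 0.65
side [ 0.524 -0.018] idx -5.09 zero -4.13 diff 0.96
side [ 0.5249 -0.0175] idx -5.50 zero -4.41 diff 1.09
side [ 0.5237 -0.0191] idx -4.40 zero -3.55 diff 0.86
t 8.4667 pos [0.5097 0.0632 0.2284] yang -157.77 tilt [-0. -0. -1.] q [ 0.51  0.29 -0.56 -0.   -0.72 -1.69] w 0.0002 F [0.8 0.5 0.4]
tool units [-0.    -2.388 -3.707]
rho,s mm 80.6 -17.5
```

Call:
play_rows([
  {"gripper": 0,"tx": 0,"ty": 0.025,"tz": 0.005,"ax": -0.07,"ay": 0,"az": 0},
  {"gripper": 0,"tx": 0,"ty": 0.025,"tz": 0.005,"ax": -0.07,"ay": 0,"az": 0},
  {"gripper": 0,"tx": 0,"ty": 0,"tz": 0,"ax": 0,"ay": 0,"az": 0},
  {"gripper": 0,"tx": 0,"ty": 0,"tz": 0,"ax": 0,"ay": 0,"az": 0},
  {"gripper": 0,"tx": 0,"ty": 0,"tz": 0,"ax": 0,"ay": 0,"az": 0},
])

```text
t: 8.88
eef_pos: [0.5084, 0.063, 0.2284]
ee_rot: [-1.054, 1.571, 0.92]
force: [1.4, 0.6, 0.9]
width: 0.0005
```

```bash
python3 -c "
from h import *
angs();angs(n='side');snap('s6.png','side',320,400,190,250,9);snap('t6.png','top',290,390,120,190,7)"
```

```text
top [ 0.524 -0.018] idx -4.55 zero -4.45 diff 0.11
top [ 0.5249 -0.0175] idx -4.95 zero -4.74 diff 0.21
top [ 0.5237 -0.0191] idx -3.78 zero -3.86 diff -0.08
side [ 0.524 -0.018] idx -4.41 zero -4.09 diff 0.32
side [ 0.5249 -0.0175] idx -4.80 zero -4.34 diff 0.46
side [ 0.5237 -0.0191] idx -3.59 zero -3.51 diff 0.08
```

View pics/s6.png

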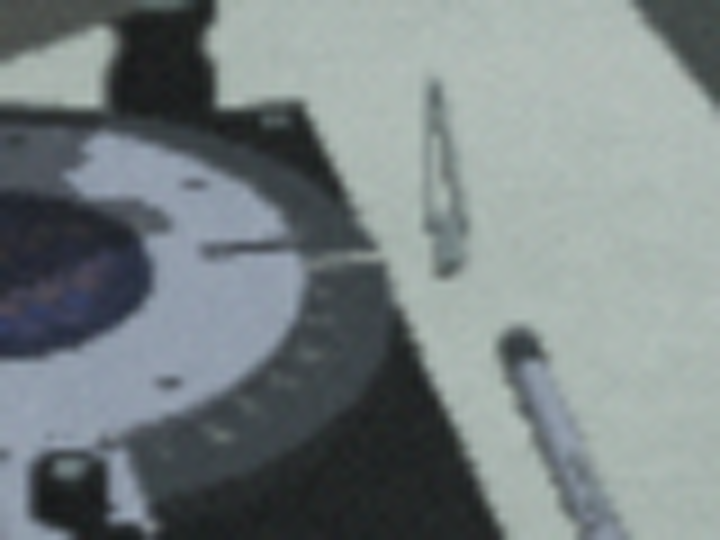

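View pics/t6.png

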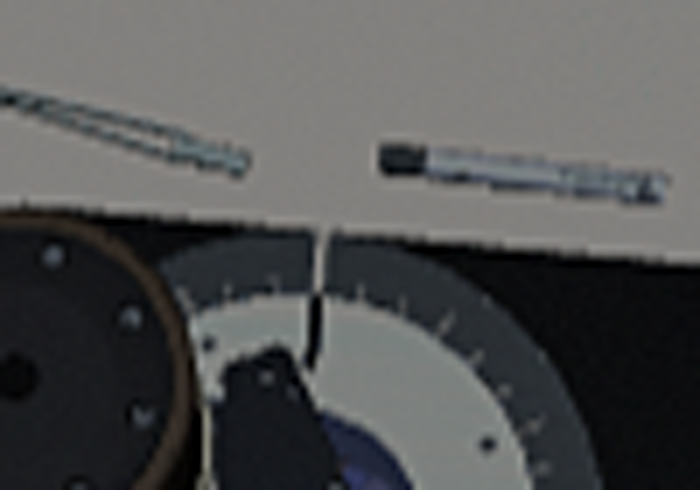

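Call:
play_rows([
  {"gripper": 0,"tx": 0,"ty": -0.3,"tz": 0,"ax": 0,"ay": 0,"az": 0},
  {"gripper": 0,"tx": 0,"ty": -0.4,"tz": 0,"ax": 0,"ay": 0,"az": 0},
  {"gripper": 0,"tx": -1,"ty": 0,"tz": 0,"ax": 0,"ay": 0,"az": 0},
  {"gripper": 0,"tx": -1,"ty": 0,"tz": 0,"ax": 0,"ay": 0,"az": 0},
  {"gripper": 0,"tx": -0.8,"ty": 0,"tz": 0,"ax": 0,"ay": 0,"az": 0},
  {"gripper": 0,"tx": 0,"ty": 0,"tz": 0,"ax": 0.95,"ay": 0,"az": 0},
  {"gripper": 0,"tx": 0,"ty": 0,"tz": 0,"ax": 0.95,"ay": 0,"az": 0},
  {"gripper": 0,"tx": 0,"ty": 0,"tz": 0,"ax": 0.95,"ay": 0,"az": 0},
  {"gripper": 0,"tx": 0,"ty": 0,"tz": 0,"ax": 0.95,"ay": 0,"az": 0},
  {"gripper": 0,"tx": 0,"ty": 0,"tz": 0,"ax": 0,"ay": 0,"az": 0},
])

```text
t: 9.92
eef_pos: [0.525, 0.0701, 0.2983]
ee_rot: [1.966, 1.57, -2.746]
force: [-0.2, 0.3, 0.9]
width: 0.0006
```

```bash
python3 -c "
from h import *
goto((.483,-.2135),.234)
angs();
for n in('top','side'):
  for q,z in (('clamp_pivot',.054),('clamp_grip',.069)):
    for d in finder.pinpoint(q,n)[:2]: print(n,q,np.round(d['location'],1),round(d['confidence'],2),ray(n,*d['location'],z).round(4))
"
```

```text
t 9.9167 pos [0.525  0.0701 0.2983] yang -179.95 tilt [-0. -0. -1.] q [ 0.5   0.22 -0.45 -0.   -0.9  -2.07] w 0.0006 F [-0.2  0.3  0.9]
tool units [  2.575   1.69  -11.341]
top [ 0.524 -0.018] idx -4.60 zero -4.44 diff 0.16
top [ 0.5249 -0.0175] idx -4.98 zero -4.73 diff 0.24
top [ 0.5237 -0.0191] idx -3.84 zero -3.86 diff -0.02
top clamp_pivot [164.2 337.1] 0.62 [ 0.6106 -0.0318  0.054 ]
top clamp_pivot [272.4 162.8] 0.46 [0.3114 0.4387 0.054 ]
top clamp_grip [196.3 404.2] 0.68 [ 0.5198 -0.2141  0.069 ]
side clamp_pivot [240.2 327.9] 0.41 [ 0.5184 -0.1474  0.054 ]
side clamp_pivot [200.5 332.9] 0.24 [0.5864 0.0512 0.054 ]
side clamp_grip [248.3 334.1] 0.67 [ 0.5179 -0.2085  0.069 ]
```

Call:
play_rows([
  {"gripper": 0,"tx": 0,"ty": 0.141,"tz": -0.945,"ax": 0,"ay": 0,"az": 0},
  {"gripper": 0,"tx": 0,"ty": 0.141,"tz": -0.945,"ax": 0,"ay": 0,"az": 0},
  {"gripper": 0,"tx": 0,"ty": 0.141,"tz": -0.945,"ax": 0,"ay": 0,"az": 0},
  {"gripper": 0,"tx": 0,"ty": 0.141,"tz": -0.945,"ax": 0,"ay": 0,"az": 0},
  {"gripper": 0,"tx": 0,"ty": 0.141,"tz": -0.945,"ax": 0,"ay": 0,"az": 0},
  {"gripper": 0,"tx": 0,"ty": 0.141,"tz": -0.945,"ax": 0,"ay": 0,"az": 0},
  {"gripper": 0,"tx": 0,"ty": 0.141,"tz": -0.945,"ax": 0,"ay": 0,"az": 0},
  {"gripper": 0,"tx": 0,"ty": 0.141,"tz": -0.945,"ax": 0,"ay": 0,"az": 0},
  {"gripper": 0,"tx": 0,"ty": 0.141,"tz": -0.945,"ax": 0,"ay": 0,"az": 0},
  {"gripper": 0,"tx": 0,"ty": 0.141,"tz": -0.945,"ax": 0,"ay": 0,"az": 0},
  {"gripper": 0,"tx": 0,"ty": 0.141,"tz": -0.945,"ax": 0,"ay": 0,"az": 0},
  {"gripper": 0,"tx": 0,"ty": 0.141,"tz": -0.945,"ax": 0,"ay": 0,"az": 0},
  {"gripper": 0,"tx": 0,"ty": 0,"tz": 0,"ax": 0,"ay": 0,"az": 0},
  {"gripper": 0,"tx": 0.8,"ty": 0,"tz": 0,"ax": 0,"ay": 0,"az": 0},
  {"gripper": 0,"tx": 0,"ty": 0,"tz": 0,"ax": 0,"ay": 0,"az": 0},
  {"gripper": 0,"tx": 0,"ty": 0,"tz": 0,"ax": 0,"ay": 0,"az": 0},
])

```text
t: 11.5
eef_pos: [0.4833, -0.2138, 0.2778]
ee_rot: [1.486, 1.568, 3.063]
force: [-0.3, -0.4, 0.6]
width: 0.0004
```

```bash
python3 -c "
from h import *
goto((.483,-.2135),.234)
snap('s7.png','side',240,400,160,280,5)
"
```

```text
t 11.5 pos [ 0.4833 -0.2138  0.2778] yang -179.65 tilt [-0.003  0.    -1.   ] q [-0.05  0.24 -0.48 -0.   -0.85 -1.52] w 0.0004 F [-0.3 -0.4  0.6]
tool units [1.751 0.008 0.011]
```

View pics/s7.png

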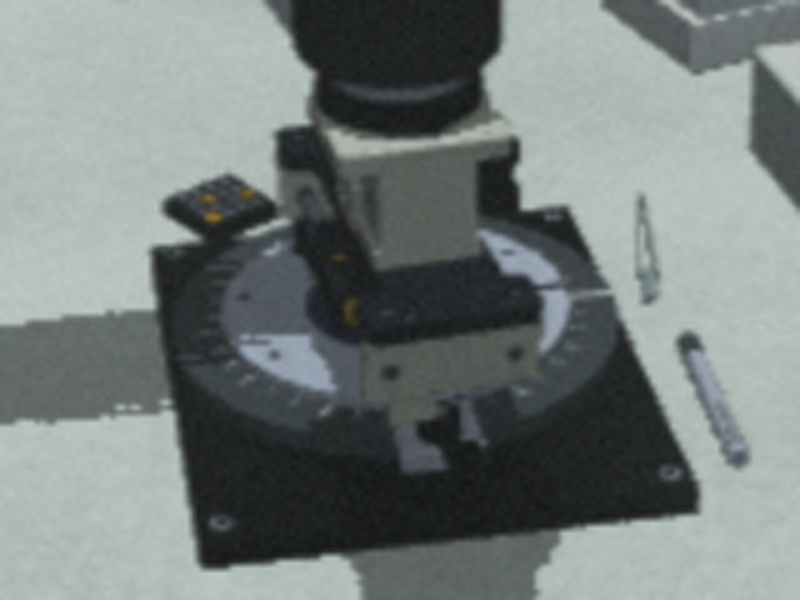

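```bash
python3 -c "
from h import *
for p in ([.4928,-.2348,.1],[.4738,-.2348,.1],[.4928,-.1928,.1],[.5125,-.2115,.069],[.505,-.2115,.069],[.52,-.2115,.069],[.5125,-.1555,.054]):
  r,c=proj('side',p);print(p,(c-240)*5,(r-160)*5)
  r,c=proj('top',p);print('   top full',c,r)
snap('t7.png','top',340,440,150,230,7)
"
```

```text
[0.4928, -0.2348, 0.1] 433.6701447592395 425.0068056896984
   top full 413.9080381288771 204.95310779315753
[0.4738, -0.2348, 0.1] 394.38169551003085 431.15731403374707
   top full 414.0239388403253 212.09001605319924
[0.4928, -0.1928, 0.1] 411.3660294619143 378.467923927417
   top full 398.05540565083516 204.88175648106812
[0.5125, -0.2115, 0.069] 461.53028389722095 446.5856256941413
   top full 403.2630877515846 198.96372494047563
[0.505, -0.2115, 0.069] 446.56119739082953 448.9593047280201
   top full 403.3005939891002 201.70495336470472
[0.52, -0.2115, 0.069] 476.46447514141585 444.2174800742234
   top full 403.2256313032521 196.2261354716105
[0.5125, -0.1555, 0.054] 432.32982488148537 411.17211684264987
   top full 382.054309431755 199.53857869364936
```

View pics/t7.png

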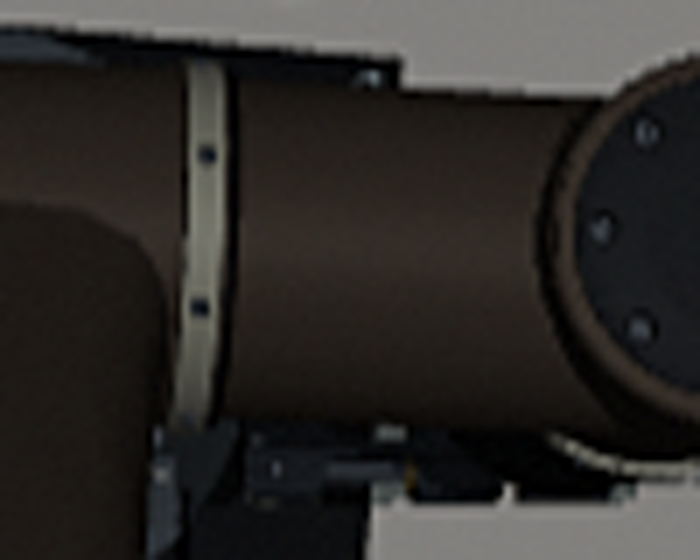

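Call:
play_rows([
  {"gripper": 0,"tx": 0.6,"ty": 0,"tz": 0,"ax": 0,"ay": 0,"az": 0},
  {"gripper": 0,"tx": 0.6,"ty": 0,"tz": 0,"ax": 0,"ay": 0,"az": 0},
  {"gripper": 0,"tx": 0.54,"ty": 0,"tz": 0,"ax": 0,"ay": 0,"az": 0},
  {"gripper": 0,"tx": 0,"ty": 0,"tz": 0,"ax": 0,"ay": 0,"az": 0},
  {"gripper": 0,"tx": 0,"ty": 0,"tz": 0,"ax": 0,"ay": 0,"az": 0},
])

```text
t: 12.02
eef_pos: [0.484, -0.2136, 0.2353]
ee_rot: [1.806, 1.57, -2.9]
force: [0.8, -0.3, 0.6]
width: 0.0006
```

```bash
python3 -c "
from h import *
goto((.483,-.2135),.234)
snap('s8.png','side',260,400,180,280,5)
"
```

```text
t 12.0167 pos [ 0.484  -0.2136  0.2353] yang -179.63 tilt [-0.001 -0.    -1.   ] q [-0.04  0.3  -0.52  0.   -0.75 -1.52] w 0.0006 F [ 0.8 -0.3  0.6]
tool units [0.05  0.038 0.004]
```

View pics/s8.png

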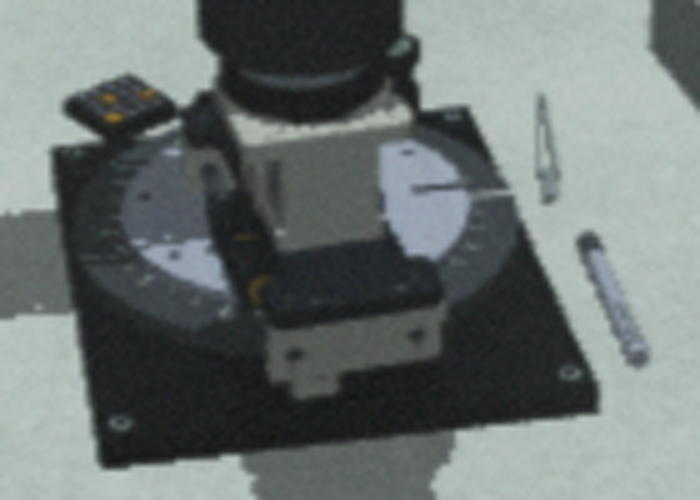

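Call:
play_rows([
  {"gripper": 0,"tx": 0,"ty": -0.14,"tz": 0,"ax": 0,"ay": 0,"az": 0},
  {"gripper": 0,"tx": 0,"ty": -0.14,"tz": 0,"ax": 0,"ay": 0,"az": 0},
  {"gripper": 0,"tx": 0,"ty": -0.14,"tz": 0,"ax": 0,"ay": 0,"az": 0},
  {"gripper": 0,"tx": 0,"ty": -0.164,"tz": -0.043,"ax": -0.667,"ay": 0,"az": 0},
  {"gripper": 0,"tx": 0,"ty": -0.164,"tz": -0.043,"ax": -0.667,"ay": 0,"az": 0},
  {"gripper": 0,"tx": 0,"ty": -0.164,"tz": -0.043,"ax": -0.667,"ay": 0,"az": 0},
  {"gripper": 0,"tx": 0,"ty": -0.164,"tz": -0.043,"ax": -0.667,"ay": 0,"az": 0},
  {"gripper": 0,"tx": 0,"ty": -0.164,"tz": -0.043,"ax": -0.667,"ay": 0,"az": 0},
  {"gripper": 0,"tx": 0,"ty": -0.164,"tz": -0.043,"ax": -0.667,"ay": 0,"az": 0},
  {"gripper": 0,"tx": 0,"ty": -0.164,"tz": -0.043,"ax": -0.667,"ay": 0,"az": 0},
  {"gripper": 0,"tx": 0,"ty": -0.164,"tz": -0.043,"ax": -0.667,"ay": 0,"az": 0},
  {"gripper": 0,"tx": 0,"ty": -0.164,"tz": -0.043,"ax": -0.667,"ay": 0,"az": 0},
  {"gripper": 0,"tx": 0,"ty": -0.164,"tz": -0.043,"ax": -0.667,"ay": 0,"az": 0},
  {"gripper": 0,"tx": 0,"ty": 0,"tz": 0,"ax": 0,"ay": 0,"az": 0},
])

```text
t: 13.23
eef_pos: [0.5363, -0.2113, 0.2351]
ee_rot: [2.355, 1.57, -1.65]
force: [-0.6, -1.2, -0.1]
width: 0.0002
```

```bash
python3 -c "
from h import *
import h
goto((.483,-.2135),.234)
h.AX=np.array([.5125,-.1555]);rho()
snap('s9.png','side',260,400,180,280,5)
snap('t9.png','top',300,440,120,240,5)
"
```

```text
t 13.2333 pos [ 0.5363 -0.2113  0.2351] yang -139.47 tilt [-0. -0. -1.] q [-0.04  0.36 -0.42  0.   -0.79 -0.83] w 0.0002 F [-0.6 -1.2 -0.1]
tool units [0.046 1.678 1.32 ]
rho,s mm -57.9 18.2
```

View pics/s9.png

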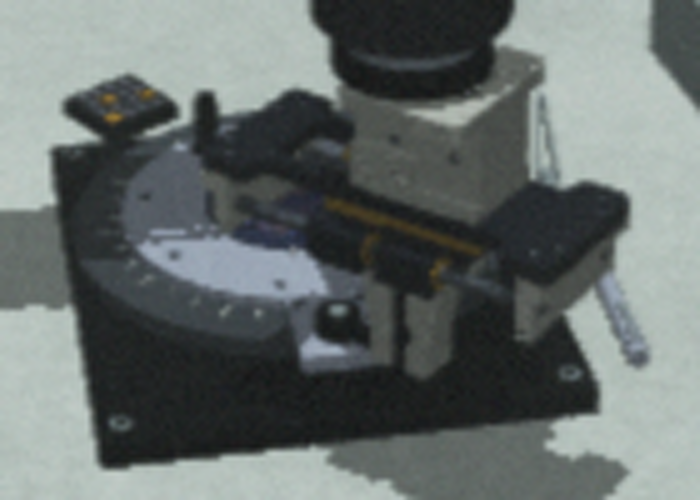

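View pics/t9.png

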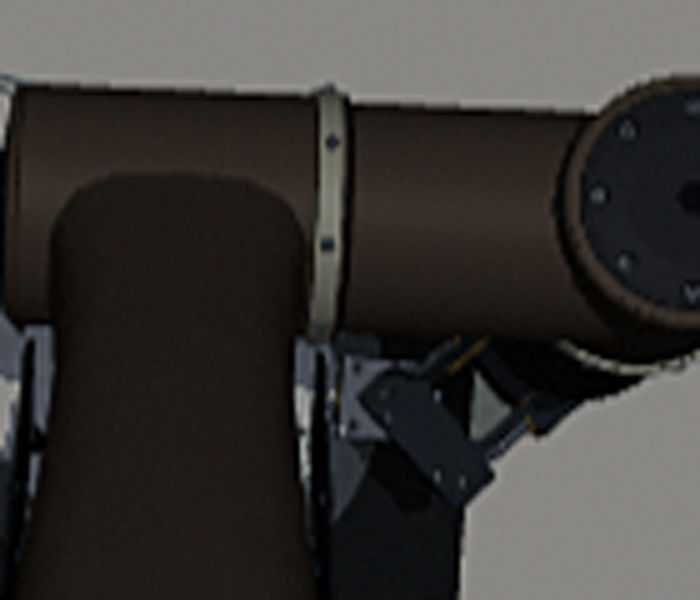

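Call:
play_rows([
  {"gripper": 0,"tx": 0,"ty": -0.164,"tz": -0.043,"ax": -0.667,"ay": 0,"az": 0},
  {"gripper": 0,"tx": 0,"ty": -0.164,"tz": -0.043,"ax": -0.667,"ay": 0,"az": 0},
  {"gripper": 0,"tx": 0,"ty": -0.164,"tz": -0.043,"ax": -0.667,"ay": 0,"az": 0},
  {"gripper": 0,"tx": 0,"ty": -0.164,"tz": -0.043,"ax": -0.667,"ay": 0,"az": 0},
  {"gripper": 0,"tx": 0,"ty": -0.123,"tz": -0.033,"ax": -0.5,"ay": 0,"az": 0},
  {"gripper": 0,"tx": 0,"ty": -0.041,"tz": -0.012,"ax": -0.167,"ay": 0,"az": 0},
  {"gripper": 0,"tx": 0,"ty": 0,"tz": 0,"ax": 0,"ay": 0,"az": 0},
])

```text
t: 13.92
eef_pos: [0.5531, -0.1996, 0.235]
ee_rot: [1.152, 1.571, -2.509]
force: [-1.1, -1.8, 1.0]
width: 0.0007
```

```bash
python3 -c "
from h import *
import h
goto((.483,-.2135),.234)
angs(n='side')
h.AX=np.array([.5125,-.1555]);rho()
snap('s10.png','side',260,400,180,280,5)
"
```

```text
t 13.9167 pos [ 0.5531 -0.1996  0.235 ] yang -119.75 tilt [-0. -0. -1.] q [-0.01  0.38 -0.39  0.   -0.8  -0.51] w 0.0007 F [-1.1 -1.8  1. ]
tool units [0.04  1.875 2.16 ]
side [ 0.524 -0.018] idx -8.99 zero 10.35 diff 19.34
side [ 0.5249 -0.0175] idx -9.51 zero 10.24 diff 19.75
side [ 0.5237 -0.0191] idx -8.27 zero 10.85 diff 19.12
rho,s mm -57.1 18.1
```

View pics/s10.png

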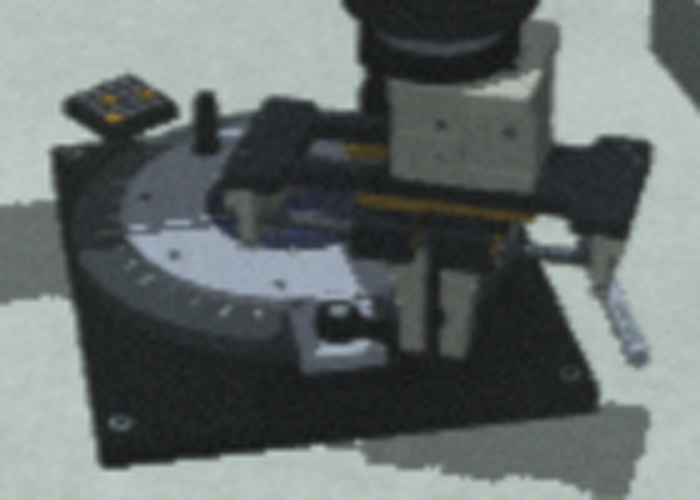

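Call:
play_rows([
  {"gripper": 0,"tx": 0,"ty": -0.041,"tz": -0.012,"ax": -0.167,"ay": 0,"az": 0},
  {"gripper": 0,"tx": 0,"ty": -0.041,"tz": -0.012,"ax": -0.167,"ay": 0,"az": 0},
  {"gripper": 0,"tx": 0,"ty": -0.041,"tz": -0.012,"ax": -0.167,"ay": 0,"az": 0},
  {"gripper": 0,"tx": 0,"ty": 0,"tz": 0,"ax": 0,"ay": 0,"az": 0},
])

```text
t: 14.35
eef_pos: [0.5556, -0.1972, 0.235]
ee_rot: [2.925, 1.571, -0.68]
force: [-1.0, -1.8, 0.4]
width: 0.0003
```

Call:
play_rows([
  {"gripper": 0,"tx": 0,"ty": -0.041,"tz": -0.012,"ax": -0.167,"ay": 0,"az": 0},
  {"gripper": 0,"tx": 0,"ty": -0.041,"tz": -0.012,"ax": -0.167,"ay": 0,"az": 0},
  {"gripper": 0,"tx": 0,"ty": 0,"tz": 0,"ax": 0,"ay": 0,"az": 0},
])

```text
t: 14.6
eef_pos: [0.5572, -0.1956, 0.235]
ee_rot: [-2.973, 1.57, -0.26]
force: [0.1, -2.9, 0.6]
width: 0.0007
```

Call:
play_rows([
  {"gripper": 0,"tx": 0,"ty": -0.041,"tz": -0.012,"ax": -0.167,"ay": 0,"az": 0},
  {"gripper": 0,"tx": 0,"ty": 0,"tz": 0,"ax": 0,"ay": 0,"az": 0},
])

```text
t: 14.77
eef_pos: [0.5578, -0.1948, 0.235]
ee_rot: [-2.856, 1.57, -0.125]
force: [-0.2, -3.6, -0.6]
width: 0.0004
```

Call:
play_rows([
  {"gripper": 0,"tx": 0,"ty": -0.041,"tz": -0.012,"ax": -0.167,"ay": 0,"az": 0},
  {"gripper": 0,"tx": 0,"ty": 0,"tz": 0,"ax": 0,"ay": 0,"az": 0},
])

```text
t: 14.93
eef_pos: [0.5585, -0.194, 0.235]
ee_rot: [-2.883, 1.57, -0.136]
force: [0.5, -4.2, 0.6]
width: 0.0002
```

Call:
play_rows([
  {"gripper": 0,"tx": 0,"ty": -0.041,"tz": -0.012,"ax": -0.167,"ay": 0,"az": 0},
  {"gripper": 0,"tx": 0,"ty": 0,"tz": 0,"ax": 0,"ay": 0,"az": 0},
])

```text
t: 15.1
eef_pos: [0.5592, -0.1931, 0.235]
ee_rot: [-2.882, 1.57, -0.117]
force: [0.5, -3.0, 0.0]
width: 0.0005
```

```bash
python3 -c "
from h import *
import h
goto((.483,-.2135),.234)
h.AX=np.array([.5125,-.1555]);rho()
snap('s11.png','side',260,400,180,280,5)
"
```

```text
t 15.1 pos [ 0.5592 -0.1931  0.235 ] yang -111.56 tilt [ 0. -0. -1.] q [-0.    0.38 -0.38  0.   -0.8  -0.37] w 0.0005 F [ 0.5 -3.   0. ]
tool units [0.038 1.878 2.536]
rho,s mm -57.3 17.8
```

View pics/s11.png

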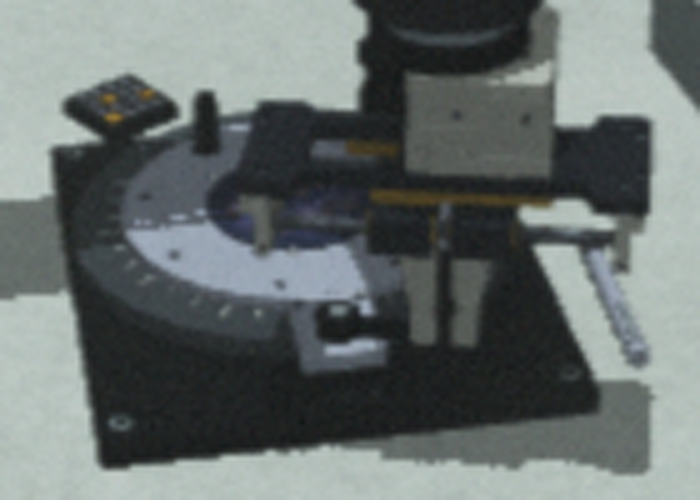

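Call:
play_rows([
  {"gripper": 0,"tx": 0,"ty": -0.041,"tz": -0.012,"ax": -0.167,"ay": 0,"az": 0},
  {"gripper": 0,"tx": 0,"ty": 0,"tz": 0,"ax": 0,"ay": 0,"az": 0},
])

```text
t: 15.32
eef_pos: [0.5599, -0.1923, 0.235]
ee_rot: [-2.922, 1.57, -0.139]
force: [-0.3, -3.8, 0.1]
width: 0.0005
```

Call:
play_rows([
  {"gripper": 0,"tx": 0,"ty": -0.041,"tz": -0.012,"ax": -0.167,"ay": 0,"az": 0},
  {"gripper": 0,"tx": 0,"ty": 0,"tz": 0,"ax": 0,"ay": 0,"az": 0},
])

```text
t: 15.48
eef_pos: [0.5604, -0.1916, 0.235]
ee_rot: [1.971, 1.57, -1.511]
force: [1.3, -6.0, -0.0]
width: 0.0006
```

Call:
play_rows([
  {"gripper": 0,"tx": 0,"ty": -0.041,"tz": -0.012,"ax": -0.167,"ay": 0,"az": 0},
  {"gripper": 0,"tx": 0,"ty": 0,"tz": 0,"ax": 0,"ay": 0,"az": 0},
])

```text
t: 15.65
eef_pos: [0.5608, -0.1914, 0.235]
ee_rot: [1.356, 1.569, -2.109]
force: [0.3, -9.7, 0.1]
width: 0.0008
```

Call:
play_rows([
  {"gripper": 0,"tx": 0,"ty": -0.06,"tz": 0,"ax": 0,"ay": 0,"az": 0},
  {"gripper": 0,"tx": 0,"ty": 0,"tz": 0,"ax": 0,"ay": 0,"az": 0},
  {"gripper": 0,"tx": 0,"ty": 0,"tz": 0,"ax": 0,"ay": 0,"az": 0},
  {"gripper": 0,"tx": 0,"ty": 0,"tz": 0,"ax": 0,"ay": 0,"az": 0},
])

```text
t: 15.98
eef_pos: [0.561, -0.1908, 0.2351]
ee_rot: [1.364, 1.568, -2.102]
force: [0.3, -15.8, -1.4]
width: 0.0005
```

Call:
play_rows([
  {"gripper": 0,"tx": 0,"ty": 0.2,"tz": 0,"ax": 0,"ay": 0,"az": 0},
  {"gripper": 0,"tx": 0,"ty": 0.6,"tz": 0,"ax": 0,"ay": 0,"az": 0},
  {"gripper": 0,"tx": -0.7,"ty": 0.3,"tz": 0,"ax": 0,"ay": 0,"az": 0},
  {"gripper": 0,"tx": -1,"ty": 0,"tz": 0,"ax": 0,"ay": 0,"az": 0},
  {"gripper": 0,"tx": -1,"ty": 0,"tz": 0,"ax": 0,"ay": 0,"az": 0},
  {"gripper": 0,"tx": -1,"ty": 0,"tz": 0,"ax": 0,"ay": 0,"az": 0},
  {"gripper": 0,"tx": -1,"ty": 0,"tz": 0,"ax": 0,"ay": 0,"az": 0},
  {"gripper": 0,"tx": 0,"ty": 1,"tz": 0,"ax": 0,"ay": 0,"az": 0},
  {"gripper": 0,"tx": 0,"ty": 1,"tz": 0,"ax": 0,"ay": 0,"az": 0},
  {"gripper": 0,"tx": 0,"ty": 1,"tz": 0,"ax": 0,"ay": 0,"az": 0},
  {"gripper": 0,"tx": 0,"ty": 1,"tz": 0,"ax": 0,"ay": 0,"az": 0},
  {"gripper": 0,"tx": 0,"ty": 1,"tz": 0,"ax": 0,"ay": 0,"az": 0},
  {"gripper": 0,"tx": 0,"ty": 1,"tz": 0,"ax": 0,"ay": 0,"az": 0},
  {"gripper": 0,"tx": 0,"ty": 1,"tz": 0,"ax": 0,"ay": 0,"az": 0},
  {"gripper": 0,"tx": 0,"ty": 1,"tz": 0,"ax": 0,"ay": 0,"az": 0},
  {"gripper": 0,"tx": 0,"ty": 1,"tz": 0,"ax": 0,"ay": 0,"az": 0},
  {"gripper": 0,"tx": 0,"ty": 0,"tz": 0,"ax": 0,"ay": 0,"az": 0},
  {"gripper": 0,"tx": 0,"ty": 0,"tz": 0,"ax": 0,"ay": 0,"az": 0},
])

```text
t: 17.48
eef_pos: [0.4802, -0.429, 0.3517]
ee_rot: [-0.838, 1.569, 1.977]
force: [0.1, 0.6, 1.1]
width: 0.0005
```

```bash
python3 -c "
from h import *
goto((.483,-.2135),.234)
angs();angs(n='side')
snap('s12.png','side',260,400,180,280,5)
snap('t12.png','top',240,430,120,260,4)
"
```

```text
t 17.4833 pos [ 0.4802 -0.429   0.3517] yang -108.73 tilt [-0.001  0.001 -1.   ] q [-0.43  0.34 -0.13 -0.   -1.09  0.1 ] w 0.0005 F [0.1 0.6 1.1]
tool units [ 4.72  -8.194  2.656]
top [ 0.524 -0.018] idx -4.54 zero -4.45 diff 0.09
top [ 0.5249 -0.0175] idx -4.94 zero -4.74 diff 0.19
top [ 0.5237 -0.0191] idx -3.77 zero -3.87 diff -0.09
side [ 0.524 -0.018] idx 8.04 zero -17.50 diff -25.55
side [ 0.5249 -0.0175] idx 8.01 zero -17.91 diff -25.91
side [ 0.5237 -0.0191] idx 8.58 zero -16.91 diff -25.49
```

View pics/s12.png

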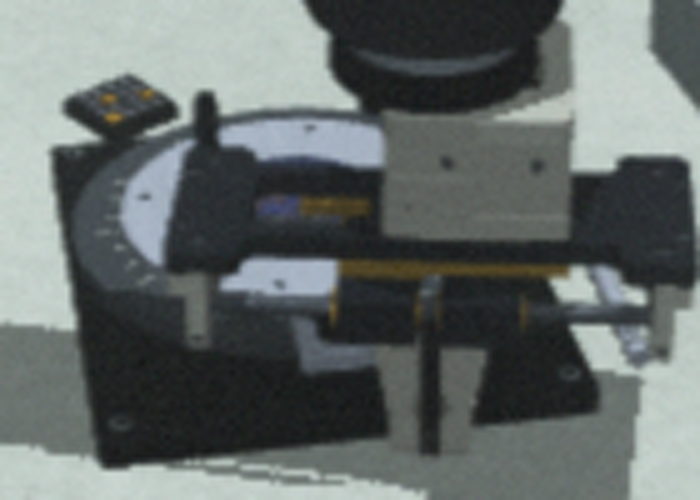

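View pics/t12.png

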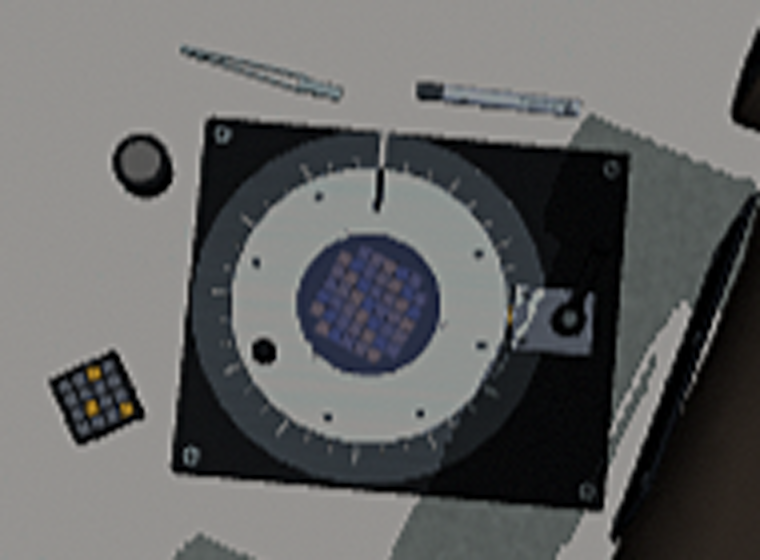

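```bash
python3 -c "
from station import job_done
print(job_done())"
```

```text
the job is handed in; nothing more can be done
None
```

The chuck is at zero and the clamp lever is home. I handed the job in at about 17.6 s with the arm clear of everything.

- **Chuck:** I pushed the post about 80° anticlockwise with the closed fingers. The index mark stayed put when I backed off. After clamping, the top camera shows it within about 0.2° of the zero line; the limit is 2°.
- **Clamp lever:** I pushed the grip round until the force rose from 4 N to 16 N with almost no further motion. The last top picture puts the lever at about -23° in world axes; the expected stop direction is about -25°. That matches its stop within my measuring error.
- **Wafer and bystanders:** the wafer looks centred, and the tweezers, tray, loupe and penlight are where they were at the start. I did not check the shipper box, bottle and cassette in the final pictures, but the arm did not go near them.

Before clamping, the side camera agreed with the top camera on the zero to within about 0.3°. In the last check the gripper hid the mark from the side camera, so its reading was invalid and the final alignment rests on the top camera alone.

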